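# Bring the playroom week wheel forward to the post

## Task

The wooden week wheel on the playroom bench has been left a few days behind. Push its rim teeth gently with a fingertip so that it advances clockwise (seen from above), one click at a time with the wheel coming to rest at every click, until its long tooth points at the upright post, and stop there without passing it, without clicking it back, and without gripping anything. Leave all the other things on the bench where they are and finish with the hand clear.

Things in the scene. Friction and masses are not known exactly. Their poses are not given: they have to be found in the camera images.
- week_base: Fixed round wooden base of the week wheel, 260 mm across, 12 mm thick. Origin: centre of its underside on the bench; z up is the wheel's axis; its x axis is one click direction, the others follow every 51.4 degrees. Six round pips 6 mm high and the upright post stand on it 115 mm from the axis, one at each click direction. A spring roller in a small block (under 30 mm high, to 80 mm from the axis) sits on its -x side.
- wheel_center (a point): Point on the wheel's axis, half-way up its teeth, 42 mm above the bench. The wheel is a disc 94 mm across with seven even radial teeth (51.4 degrees apart), 9 mm wide, ends rounded. Six teeth end 75 mm from the axis, the long one 100 mm. Disc and teeth lie 34 to 50 mm above the bench, a flat cap on the axis reaches 56 mm. Below the teeth is free air, down to 30 mm or lower.
- long_tooth (a point): Outer end of the long tooth, half-way up it, 100 mm from the wheel's axis and 42 mm above the bench; 9 mm wide, 16 mm high. Pushing a tooth sideways near its outer end takes about 2 to 3 N; once past half-way to the next click the wheel snaps onto it by itself.
- post_top (a point): Centre of the top of the upright wooden post on the base, 14 mm in diameter, its top 60 mm above the bench, 115 mm from the wheel's axis. It stands outside the path of the long tooth, at one of two click directions: along the base's +x axis, or one click (51.4 degrees) counter-clockwise of it, seen from above.
- week_wheel (a joint): Wheel angle in rad: 0 when the long tooth points along the base's +x axis, growing as it turns clockwise seen from above. One click is 0.8976 rad; a spring detent holds it at whole clicks, so at rest teeth stand at all seven click directions. It starts at rest at -3.59; the post is at 0 or at -0.898, so four or three clicks are needed.
- cube: Bystander: loose green wooden cube, 45 mm, near the base. Origin at the centre of its underside.
- star: Bystander: loose flat pink silicone star, 90 mm across, 14 mm thick, near the base. Origin at the centre of its underside.
- arch: Bystander: loose wooden arch block, 30 x 70 x 50 mm high, near the base. Origin at the centre of its underside.
- mug: Bystander: loose white ceramic mug with crayons, 76 mm in diameter, 90 mm high, crayons up to 120 mm, on the left. Origin at the centre of its underside.
- ring: Bystander: loose wooden ring lying flat, 80 mm across, 16 mm high, on the right. Origin at the centre of its underside.
- car: Bystander: loose wooden toy car, 90 x 56 x 48 mm high, on the left. Origin at the centre of its underside.
- jar: Bystander: loose closed clear jar, 64 mm in diameter, 85 mm high, on the right. Origin at the centre of its underside.

How it is judged (in metres and radians):
On the way, in this order (a step that is already met when the one before it is completed fails the run):
1. the first click: the wheel has come to rest 1 click from where it began (distance of long_tooth from where it was at the start of the episode between 0.0684 and 0.1043 m and velocity of joint week_wheel between -0.3 and 0.3 rad/s), for 0.15 s.
2. the second click: the wheel has come to rest 2 clicks from where it began (distance of long_tooth from where it was at the start of the episode between 0.1431 and 0.168 m and velocity of joint week_wheel between -0.3 and 0.3 rad/s), for 0.15 s.
3. the third click: the wheel has come to rest 3 clicks from where it began (distance of long_tooth from where it was at the start of the episode above 0.1896 m and velocity of joint week_wheel between -0.3 and 0.3 rad/s), for 0.15 s.
At the end, for the whole second after the job is handed in: The wheel rests on its click with the long tooth pointing at the post (its end within 20 mm of the post's axis, seen from above; 15 mm when exact), every other thing is within 20 mm of where it began, and the hand is clear (horizontal distance between long_tooth and post_top below 0.02 m and velocity of joint week_wheel between -0.3 and 0.3 rad/s and distance of each of cube, star, arch, mug, ring, car, jar from where it was at the start of the episode below 0.02 m); the robot touches nothing.
It fails at once if the wheel is turned past the post (more than half a click) (value of joint week_wheel above 0.45 rad or (value of joint week_wheel above -0.447598 rad and y of post_top in the frame of week_base above 0.045 m)).
It fails at once if the wheel is clicked backwards (velocity of joint week_wheel below -2.5 rad/s).
It fails at once if the wheel is forced or gripped hard (more than 20 N) (contact force between the fingers and week_wheel above 20 N).
It fails at once if another thing is pushed, lifted or carried away (more than 20 mm) (distance of any of cube, star, arch, mug, ring, car, jar from where it was at the start of the episode above 0.02 m).
It also fails if it takes over 58 s, if anything falls off the work surface, if the arm or the gripper's body presses on something with over 40 N, if the wrist force passes 120 N, or if a joint passes its speed limit or range.

## Robot

A 6-joint arm with a two-finger parallel gripper is mounted at the origin on the work surface. World frame = base frame: x ahead of the robot, y to its left, z up, the work surface at z = 0. Lengths are in mm, angles in rad, forces in N, time in s.
With the tool pointing down it reaches from about 275 to 1000 mm from the base axis. Payload 8.4 kg.
Tool frame: the origin (TCP) lies midway between the tips of the shut fingers; the grasp point (between the pads) lies 19 mm behind it; z points along the fingers, y is the line along which they close (so a half turn about z gives the same grasp; the last joint's range is limited). The gripper opens to 85 mm and grips with 20 to 120 N. Pads are 22 mm wide; open, the fingers measure 114 mm over their backs; the gripper's body (76 mm by 85 mm) begins 54 mm behind the grasp point. The pads swing forward as they close: fully open they stand 13 mm farther back than shut.
Start: joints at [1.21, 0.353, 1.633, -0, 1.155, -0.002], TCP at [219.468, 585.202, 231.281] pointing down, gripper open.
Joint ranges: [-2.63, 2.63], [-0.92, 2.1], [0.06, 2.66], [-1.3, 4.44], [0, 2.69], [-3.02, 3.02]. Speed limits (rad/s): [2.22, 2.22, 2.79, 3.14, 3.14, 3.14].

## Interface

Orientations are given as a unit quaternion [w, x, y, z].
In Python, from cell import ctrl, capture, camera_info, finder gives the robot as it stands.
- The arm moves only by the tool arm_command, never from a script. Its argument "moves" is a list that holds one entry, the list of rows, each a list of 7 numbers: the opening, from 0 (shut) to 1 (fully open), then the shift along the tool's x, y, z scaled (see below), then the turn, a rotation vector about the tool's x, y, z scaled (see below). In form: [[[claw, x, y, z, rx, ry, rz], ...]]. A call has 1 to 12 rows; each row is the pose to reach, as a shift and turn from the pose commanded when the call began, along the tool's axes at that moment; what a row does not reach only later rows make up. The controller multiplies each number of a shift by 0.8 m and each number of a turn by 30 degrees. A row lasts 1/8 s, in which the tool goes at most 62.5 mm and 10.7 degrees, less where a joint would pass 70% of its speed; a pose out of reach is approached as far as the arm can. A call with a number of a shift or a turn outside -1 to 1 is refused whole. A call with a gripper value outside its range is refused whole. The fingers move at their own pace and stop on an object; "force" is the grip in N (left out, the last holds). Time passes only in rows, so rows that repeat a pose let the fingers close. It gives the time, the measured TCP pose, the force, the opening and the grip force at its end, in the units of the state.
- ctrl.state(): the state, without advancing time (a new reading comes with each control period).
- capture(name): name is "scene" or "side" or "wrist"; returns the picture (420x560x3 uint8, blue, green, red); there is no depth.
- camera_info(name): a dict with "fx", "fy", "cx", "cy" (pixels), "rvec" (rotation vector, rad) and "tvec" (3), from world to camera coordinates, as OpenCV has them. Camera axes: x right, y down, z forward; pixel columns grow to the right and rows downward; lengths in mm; the calibration is good to about 2 mm. A picture is of the moment at which its call begins: read the wrist's pose just before it. camera_info takes no time and is no camera call; for the wrist camera it gives the pose at the moment of the call.
- ctrl.hand_in(): hands the job in; it is judged then, once.
Trained networks look in the newest picture that a camera, given by its name, has taken for a name from the list of things; names that differ only in an ending like _2 or _b are one class to them, and where a whole thing is asked for, a point or a joint stands for the part that bears it (a point fixed in the world has none). Each returns a list of dicts, best first, with "p" (0 to 1); they miss things now and then, are a little off and sometimes report something else, mostly with a low value. They report only what shows in the picture. A call takes as long as a camera call.
- finder.boxes_of(camera, query): "xy" ([column, row] in pixels, amid what is visible of it).
The state is a dict: "t": time; "joint_positions": joint angles; "joint_velocities": joint speeds; "joint_torque": joint torques, N m; "position": TCP position; "orientation": TCP orientation; "force": force on the tool from outside, world axes, zero at the start; "ft_torque": the same for the moment, N m; "opening": opening from 0.0 (shut) to 1.0 (fully open); "grip_force": force on a finger pad.
Only numpy, scipy, OpenCV 4.12 (cv2) and the standard library are available. Lean on these libraries where they do the work, as an engineer would, in place of code of your own. Each camera call takes 0.05 s, during which the arm holds its last target. There are 200 camera calls.

## Working session

There is one attempt and no reset: what is moved stays moved. The work goes in short steps, Python scripts to look and compute and a tool call to move; the robot and the scene stay as the last step left them, time stands still between calls to the robot, and variables do not carry over. Pictures are saved under pics/ and viewed, at most 10 in all, crops included, and the job is handed in when it is done.

Besides the shell and the picture viewer there is one more tool, called by a JSON object that holds its "api" and its "payload". arm_command: Moves the arm, as the interface text tells. Its arguments: {"type":"object","properties":{"moves":{"type":"array","items":{"type":"array","items":{"type":"array","items":{"type":"number"}}}},"force":{"type":"number"}},"required":["moves"]}

```bash
ls; mkdir -p pics; cat > h.py <<'E'
import numpy as np, cv2
from cell import ctrl, capture, camera_info, finder
def ray(ci,uv):
    R=cv2.Rodrigues(np.array(ci["rvec"],float))[0]; t=np.array(ci["tvec"],float).ravel()
    d=R.T@np.array([(uv[0]-ci["cx"])/ci["fx"],(uv[1]-ci["cy"])/ci["fy"],1]); return -R.T@t,d
def at_z(ci,uv,z):
    o,d=ray(ci,uv); return o+d*(z-o[2])/d[2]
def proj(ci,P):
    K=np.array([[ci["fx"],0,ci["cx"]],[0,ci["fy"],ci["cy"]],[0,0,1]],float)
    return cv2.projectPoints(np.array(P,float).reshape(-1,3),np.array(ci["rvec"],float),np.array(ci["tvec"],float),K,None)[0].reshape(-1,2)
E
python3 - <<'E'
from h import *
s=ctrl.state();print(s["t"],s["position"],s["orientation"],s["opening"])
Z=dict(wheel_center=42,long_tooth=42,post_top=60,week_base=6,cube=22,star=7,arch=25,mug=45,ring=8,car=24,jar=42)
for c in ("scene","side"):
    im=capture(c);cv2.imwrite(f"pics/{c}0.png",im);ci=camera_info(c)
    for n,z in Z.items():
        print(c,n,[(np.round(b["xy"]).tolist(),round(b["p"],2),at_z(ci,b["xy"],z).round().tolist()[:2]) for b in finder.boxes_of(c,n)[:2]])
E
```

```text
pics
0.0 [219.29632262 584.74303058 230.55386839] [-1.22867678e-04  1.78423300e-01  9.83953568e-01 -6.97706000e-04] 0.9994903312195524
scene wheel_center [([297.0, 205.0], 0.81, [562.0, 61.0]), ([422.0, 198.0], 0.24, [598.0, 435.0])]
scene long_tooth [([296.0, 202.0], 0.59, [549.0, 62.0]), ([295.0, 214.0], 0.56, [601.0, 46.0])]
scene post_top [([298.0, 204.0], 0.4, [581.0, 58.0])]
scene week_base [([294.0, 213.0], 0.83, [552.0, 57.0]), ([327.0, 225.0], 0.72, [622.0, 136.0])]
scene cube [([350.0, 192.0], 0.69, [503.0, 244.0]), ([421.0, 202.0], 0.52, [595.0, 438.0])]
scene star [([258.0, 250.0], 0.9, [688.0, -76.0])]
scene arch [([338.0, 246.0], 0.89, [730.0, 132.0])]
scene mug [([397.0, 160.0], 0.84, [393.0, 444.0])]
scene ring [([108.0, 212.0], 0.96, [446.0, -477.0])]
scene car [([423.0, 200.0], 0.67, [588.0, 447.0])]
scene jar [([105.0, 243.0], 0.59, [620.0, -467.0])]
side wheel_center [([294.0, 236.0], 0.64, [557.0, 71.0]), ([279.0, 104.0], 0.62, [613.0, -465.0])]
side long_tooth [([292.0, 243.0], 0.69, [563.0, 93.0]), ([295.0, 232.0], 0.59, [555.0, 57.0])]
side post_top [([254.0, 254.0], 0.39, [657.0, 145.0])]
side week_base [([294.0, 244.0], 0.92, [556.0, 72.0]), ([294.0, 232.0], 0.4, [557.0, 32.0])]
side cube [([312.0, 298.0], 0.62, [510.0, 243.0]), ([292.0, 231.0], 0.37, [562.0, 42.0])]
side star []
side arch [([228.0, 254.0], 0.68, [726.0, 122.0])]
side mug [([367.0, 375.0], 0.7, [394.0, 438.0])]
side ring [([330.0, 110.0], 0.75, [444.0, -479.0])]
side car [([253.0, 200.0], 0.72, [674.0, -64.0]), ([282.0, 376.0], 0.62, [578.0, 439.0])]
side jar [([280.0, 106.0], 0.68, [612.0, -455.0])]
```

```bash
python3 - <<'E'
import cv2,numpy as np
a=cv2.imread("pics/scene0.png")[150:280,210:385];b=cv2.imread("pics/side0.png")[180:320,205:385]
a=cv2.resize(a,None,fx=4.4,fy=4.4,interpolation=cv2.INTER_CUBIC);b=cv2.resize(b,None,fx=4.2,fy=4.2,interpolation=cv2.INTER_CUBIC)
cv2.imwrite("pics/a.png",a);cv2.imwrite("pics/b.png",b)
E
```

```text
(no output)
```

View pics/a.png

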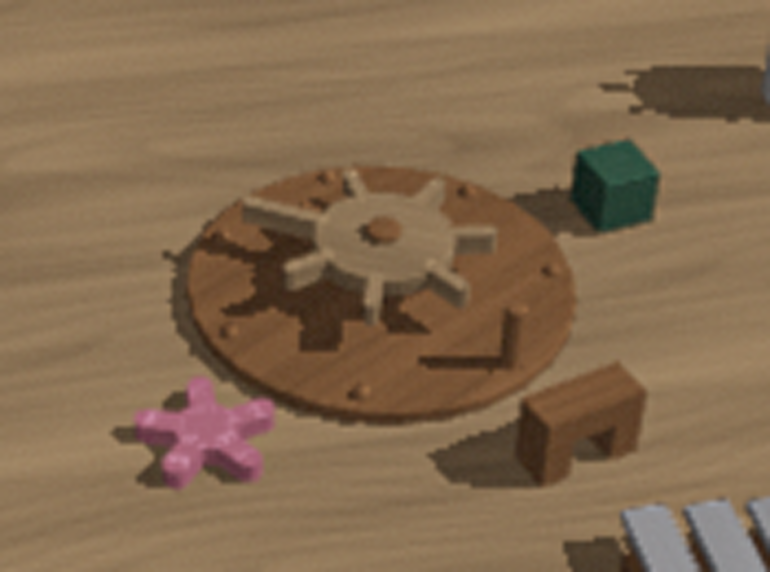

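View pics/b.png

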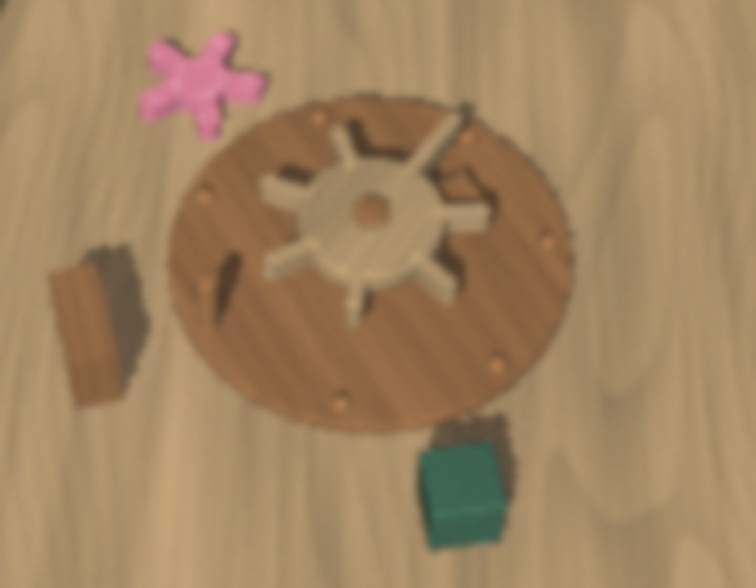

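The post is four pips clockwise of the long tooth: in the scene crop the tooth is at about (250,207) and the post top at (515,310). The side crop shows the same, with the tooth at (460,115) and the post at (203,285). I'll fit the wheel centre and click phase to the pips in both views.

```bash
python3 - <<'E'
from h import *
from scipy.optimize import least_squares
A=np.array([[328,177],[467,190],[550,269],[360,391],[230,330]])/4.4+[210,150]
B=np.array([[466,135],[547,241],[498,364],[340,402],[205,190],[320,118]])/4.2+[205,180]
ca,cb=camera_info("scene"),camera_info("side")
pa=np.array([at_z(ca,p,17)[:2] for p in A]);pb=np.array([at_z(cb,p,17)[:2] for p in B])
pta=at_z(ca,[210+515/4.4,150+308/4.4],60)[:2];ptb=at_z(cb,[205+203/4.2,180+285/4.2],60)[:2]
ka=np.array([3,2,1,-1,-2]);kb=np.array([4,3,2,1,-1,-2]);st=2*np.pi/7
print("post",pta,ptb)
def res(p,P,k):
    a=p[2]+k*st;return (P-p[:2]-115*np.c_[np.cos(a),np.sin(a)]).ravel()
for P,k in((pa,ka),(pb,kb),(np.r_[pa,pb],np.r_[ka,kb])):
    r=least_squares(res,[558,66,.65],args=(P,k));print(r.x,np.degrees(r.x[2]),np.abs(r.fun).max())
print("cap",at_z(ca,[210+382/4.4,150+228/4.4],56),at_z(cb,[205+371/4.2,180+208/4.2],56))
print("long",at_z(ca,[210+247/4.4,150+203/4.4],50),at_z(cb,[205+460/4.2,180+112/4.2],50))
E
```

```text
post [662.21590645 118.62887959] [659.26365859 125.15174471]
[5.64585477e+02 5.96833804e+01 5.38748792e-01] 30.868031977827126 1.3246775634912638
[5.59660344e+02 6.44776156e+01 5.32713916e-01] 30.522259076378766 2.9566858578916495
[5.61878158e+02 6.22824424e+01 5.32990211e-01] 30.538089597254224 4.995765658274294
cap [563.53311866  59.07395361  56.        ] [559.07850834  61.09155456  56.        ]
long [512.76217983 -20.35815776  50.        ] [502.58488809 -23.06502673  50.        ]
```

{"api": "arm_command", "payload": {"moves": [[[0, -0.709, -0.425, 0, 0, 0, 1], [0, -0.709, -0.425, 0, 0, 0, 1], [0, -0.709, -0.425, 0, 0, 0, 1], [0, -0.709, -0.425, 0, 0, 0, 1], [0, -0.709, -0.425, 0, 0, 0, 1], [0, -0.709, -0.425, 0, 0, 0, 1], [0, -0.709, -0.425, 0, 0, 0, 1], [0, -0.709, -0.425, 0, 0, 0, 1], [0, -0.709, -0.425, 0, 0, 0, 1], [0, -0.709, -0.425, 0, 0, 0, 1], [0, -0.709, -0.425, 0, 0, 0, 1], [0, -0.709, -0.425, 0, 0, 0, 1]]]}}

```text
t: 2.7
position: [632.4, 65.5, 231.0]
orientation: [0.0, 0.428, 0.904, -0.0]
force: [-0.0, 0.2, 0.0]
opening: 0.004
grip_force: 0.0
```

{"api": "arm_command", "payload": {"moves": [[[0, 0, 0, 0, 0, 0, 1], [0, 0, 0, 0, 0, 0, 1], [0, 0, 0, 0, 0, 0, 1], [0, 0, 0, 0, 0, 0, 1]]]}}

```text
t: 3.2
position: [630.5, 68.6, 231.3]
orientation: [-0.0, 0.646, 0.764, -0.0]
force: [0.9, -1.3, -0.4]
opening: 0.004
grip_force: 0.0
```

```bash
cat >> h.py <<'E'
from scipy.spatial.transform import Rotation as Ro
def pose():
    s=ctrl.state();q=s["orientation"];R=Ro.from_quat([q[1],q[2],q[3],q[0]]).as_matrix()
    return s,np.array(s["position"]),R
def goto(P,yaw):  # shift & turn numbers for y-axis at yaw (deg)
    s,p,R=pose();y0=np.degrees(np.arctan2(R[1,1],R[0,1]))
    return np.round(R.T@(np.array(P)-p)/800,4),round((y0-yaw)/30,3)
E
python3 - <<'E'
from h import *
s,p,R=pose();print(s["t"],p,R.round(4).tolist(),s["opening"],s["joint_positions"])
im=capture("wrist");cv2.imwrite("pics/w1.png",im)
ci=camera_info("wrist");print(proj(ci,[[561.5,61.5,56],[660.5,120,60],[506,-21.7,42]]).round())
E
```

```text
3.2 [630.48945931  68.63114115 231.31420457] [[-0.1659, 0.9861, -0.0004], [0.9861, 0.1659, 0.0002], [0.0003, -0.0003, -1.0]] 0.003919045974478435 [ 1.05920688e-01  3.67352545e-01  1.61227876e+00  2.84363629e-04
  1.16232570e+00 -6.08538061e-02]
[[214. 184.]
 [316. 146.]
 [162. 242.]]
```

View pics/w1.png

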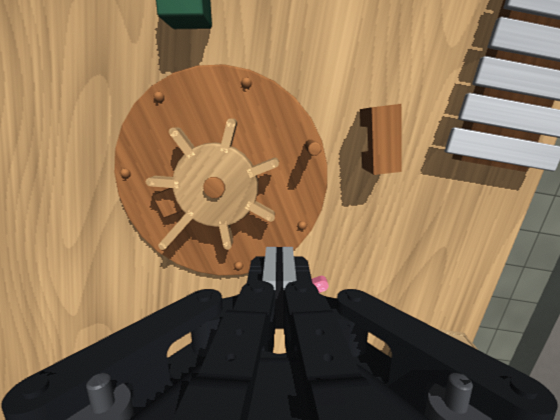

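The wrist view confirms the fit: cap at (213,187) against a predicted (214,184), and post at (314,148) against (316,146). The long tooth end is at (163,247). The gap on the far side is clear, so I'll go down there.

```bash
python3 - <<'E'
from h import *
C=np.array([561.3,59.8]);f=lambda a,r,z:[C[0]+r*np.cos(np.radians(a)),C[1]+r*np.sin(np.radians(a)),z]
print(goto(f(5,70,100),5),goto(f(5,70,38),5))
# push rows relative to pose at a=5
a0=np.radians(5);R=np.array([[np.sin(a0),np.cos(a0),0],[-np.cos(a0),np.sin(a0),0],[0,0,-1]])
s,p,Rm=pose();print("sign check",Rm[:,0])
if Rm[1,0]>0: R=np.array([[-np.sin(a0),np.cos(a0),0],[np.cos(a0),np.sin(a0),0],[0,0,-1]])
for a in range(5,-56,-5):
    d=R.T@(np.array(f(a,70,0))-f(5,70,0))/800;print(a,d.round(4)[:2],round((5-a)/30,3))
E
```

```text
(array([-0.0033, -0.    ,  0.1641]), np.float64(0.156)) (array([-0.0034,  0.    ,  0.2416]), np.float64(0.156))
sign check [-1.68070945e-01  9.85774880e-01  2.09095561e-04]
5 [0. 0.] 0.0
0 [-0.0076 -0.0003] 0.167
-5 [-0.0152 -0.0013] 0.333
-10 [-0.0226 -0.003 ] 0.5
-15 [-0.0299 -0.0053] 0.667
-20 [-0.037  -0.0082] 0.833
-25 [-0.0438 -0.0117] 1.0
-30 [-0.0502 -0.0158] 1.167
-35 [-0.0562 -0.0205] 1.333
-40 [-0.0619 -0.0256] 1.5
-45 [-0.067  -0.0313] 1.667
-50 [-0.0717 -0.0373] 1.833
-55 [-0.0758 -0.0438] 2.0
```

{"api": "arm_command", "payload": {"moves": [[[0, -0.003, 0, 0.164, 0, 0, 0.82], [0, -0.003, 0, 0.164, 0, 0, 0.82], [0, -0.003, 0, 0.164, 0, 0, 0.82], [0, -0.003, 0, 0.164, 0, 0, 0.82], [0, -0.003, 0, 0.242, 0, 0, 0.82], [0, -0.003, 0, 0.242, 0, 0, 0.82], [0, -0.003, 0, 0.242, 0, 0, 0.82]]]}}

```text
t: 4.12
position: [632.7, 65.6, 39.7]
orientation: [0.0, 0.794, 0.608, 0.001]
force: [0.8, 0.5, 1.1]
opening: 0.002
grip_force: 0.0
```

```bash
python3 - <<'E'
from h import *
s,p,R=pose();print(s["t"],p,s["force"],"yaw",np.degrees(np.arctan2(R[1,1],R[0,1])))
C=np.array([561.3,59.8]);f=lambda a,r,z:np.array([C[0]+r*np.cos(np.radians(a)),C[1]+r*np.sin(np.radians(a)),z])
for a in (-1,-7,-12,-17,-22,-27,-32,-37,-44,-51):
    print(a,(R.T@(f(a,70,38)-f(5,70,38))/800).round(4),round((-15-max(min(a,-15),-44))/30,2))
im=capture("wrist");cv2.imwrite("pics/w2.png",im)
E
```

```text
4.125 [632.69749196  65.57195438  39.66076371] [0.83627349 0.48405916 1.05925563] yaw -15.06600598180663
-1 [-0.0088  0.0027 -0.    ] 0.0
-7 [-0.0177  0.0044 -0.    ] 0.0
-12 [-0.0253  0.0052 -0.    ] 0.0
-17 [-0.033   0.0053 -0.    ] 0.07
-22 [-0.0406  0.0047 -0.    ] 0.23
-27 [-0.0481  0.0034 -0.    ] 0.4
-32 [-0.0555  0.0015 -0.    ] 0.57
-37 [-0.0627 -0.001  -0.    ] 0.73
-44 [-0.0724 -0.0056 -0.0001] 0.97
-51 [-0.0814 -0.0113 -0.0001] 0.97
```

View pics/w2.png

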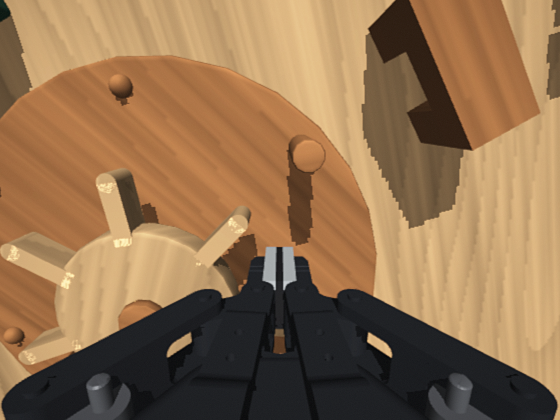

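The finger is in the gap: the tooth behind it is at (238,215) with clear space, and the post is at (307,155). Pushing the first click now.

{"api": "arm_command", "payload": {"moves": [[[0, -0.009, 0.003, 0, 0, 0, 0], [0, -0.018, 0.004, 0, 0, 0, 0], [0, -0.025, 0.005, 0, 0, 0, 0], [0, -0.033, 0.005, 0, 0, 0, 0.07], [0, -0.041, 0.005, 0, 0, 0, 0.23], [0, -0.048, 0.003, 0, 0, 0, 0.4], [0, -0.055, 0.001, 0, 0, 0, 0.57], [0, -0.063, -0.001, 0, 0, 0, 0.73], [0, -0.072, -0.006, 0, 0, 0, 0.97], [0, -0.081, -0.011, 0, 0, 0, 0.97], [0, -0.081, -0.011, 0, 0, 0, 0.97], [0, -0.081, -0.011, 0, 0, 0, 0.97]]]}}

```text
t: 5.68
position: [606.3, 5.0, 37.7]
orientation: [0.0, 0.921, 0.389, 0.0]
force: [0.2, -0.3, 0.0]
opening: 0.001
grip_force: 0.0
```

{"api": "arm_command", "payload": {"moves": [[[0, 0, 0, -0.06, 0, 0, 0], [0, 0, 0, -0.06, 0, 0, 0], [0, 0, 0, -0.06, 0, 0, 0]]]}}

```text
t: 6.05
position: [606.2, 5.2, 85.6]
orientation: [0.0, 0.921, 0.389, 0.0]
force: [-1.2, -0.2, 0.5]
opening: -0.007
grip_force: 0.0
```

```bash
python3 - <<'E'
from h import *
C=np.array([561.3,59.8]);f=lambda a,r,z:np.array([C[0]+r*np.cos(np.radians(a)),C[1]+r*np.sin(np.radians(a)),z])
s,p,R=pose();print(s["t"],p,s["force"]);print(goto(f(5,70,86),-15),goto(f(5,70,38),-15))
a=capture("scene")[150:280,210:385];b=capture("side")[180:320,205:385]
o=np.hstack([cv2.resize(x,(400,300),interpolation=cv2.INTER_CUBIC) for x in(a,b)]);cv2.imwrite("pics/c1.png",o)
E
```

```text
6.05 [606.16402952   5.23181329  85.61382545] [-1.18522008 -0.15842991  0.51517531]
(array([ 0.076 , -0.0306, -0.0005]), np.float64(-0.974)) (array([ 0.076 , -0.0306,  0.0595]), np.float64(-0.974))
```

View pics/c1.png

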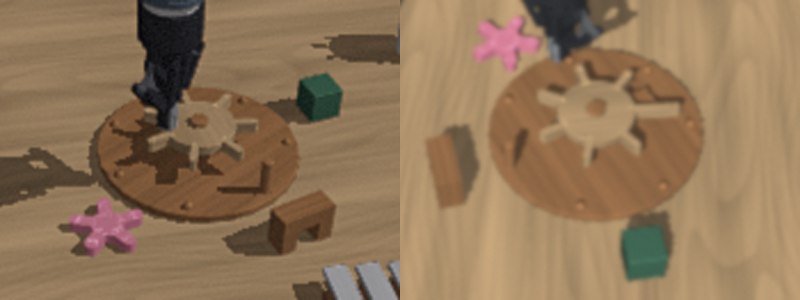

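The wheel moved exactly one click: in the side view the long tooth now ends at (680,108), on the next pip. I'll repeat the same stroke for the second click.

{"api": "arm_command", "payload": {"moves": [[[0, 0.076, -0.031, 0, 0, 0, -0.974], [0, 0.076, -0.031, 0, 0, 0, -0.974], [0, 0.076, -0.031, 0, 0, 0, -0.974], [0, 0.076, -0.031, 0, 0, 0, -0.974], [0, 0.076, -0.031, 0.06, 0, 0, -0.974], [0, 0.076, -0.031, 0.06, 0, 0, -0.974], [0, 0.076, -0.031, 0.06, 0, 0, -0.974]]]}}

```text
t: 7.02
position: [630.9, 65.8, 38.2]
orientation: [-0.0, 0.794, 0.608, -0.0]
force: [0.3, -0.7, -0.4]
opening: 0.003
grip_force: 0.0
```

{"api": "arm_command", "payload": {"moves": [[[0, -0.009, 0.003, 0, 0, 0, 0], [0, -0.018, 0.004, 0, 0, 0, 0], [0, -0.025, 0.005, 0, 0, 0, 0], [0, -0.033, 0.005, 0, 0, 0, 0.07], [0, -0.041, 0.005, 0, 0, 0, 0.23], [0, -0.048, 0.003, 0, 0, 0, 0.4], [0, -0.055, 0.001, 0, 0, 0, 0.57], [0, -0.063, -0.001, 0, 0, 0, 0.73], [0, -0.072, -0.006, 0, 0, 0, 0.97], [0, -0.081, -0.011, 0, 0, 0, 0.97], [0, -0.081, -0.011, 0, 0, 0, 0.97], [0, -0.081, -0.011, 0, 0, 0, 0.97]]]}}

```text
t: 8.52
position: [605.7, 5.6, 37.8]
orientation: [0.0, 0.921, 0.39, 0.0]
force: [-0.5, 0.0, 0.0]
opening: -0.002
grip_force: 0.0
```

{"api": "arm_command", "payload": {"moves": [[[0, 0, 0, -0.06, 0, 0, 0], [0, 0, 0, -0.06, 0, 0, 0], [0, 0, 0, -0.06, 0, 0, 0]]]}}

```text
t: 8.9
position: [605.5, 5.8, 85.6]
orientation: [0.0, 0.921, 0.39, 0.0]
force: [-0.0, 0.1, 0.1]
opening: 0.001
grip_force: 0.0
```

```bash
python3 - <<'E'
from h import *
C=np.array([561.3,59.8]);f=lambda a,r,z:np.array([C[0]+r*np.cos(np.radians(a)),C[1]+r*np.sin(np.radians(a)),z])
s,p,R=pose();print(s["t"],p,s["force"]);print(goto(f(5,70,86),-15),goto(f(5,70,38),-15))
a=capture("scene")[150:280,210:385];b=capture("side")[180:320,205:385]
o=np.hstack([cv2.resize(x,(400,300),interpolation=cv2.INTER_CUBIC) for x in(a,b)]);cv2.imwrite("pics/c2.png",o)
E
```

```text
8.9 [605.50233499   5.8146844   85.59584195] [-0.04697806  0.12440561  0.06139486]
(array([ 0.0761, -0.0293, -0.0005]), np.float64(-0.97)) (array([ 0.0761, -0.0294,  0.0595]), np.float64(-0.97))
```

View pics/c2.png

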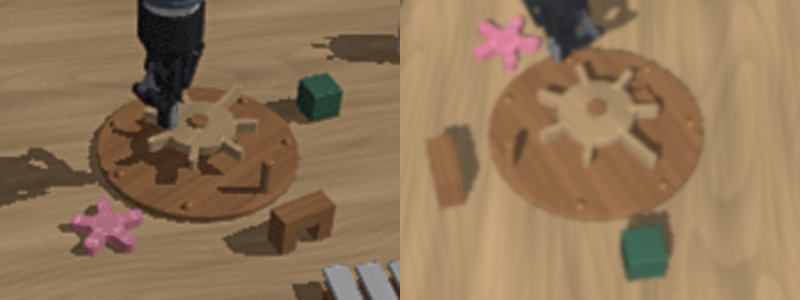

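The second click is done: in the side view the long tooth ends at (650,160), pointing at the second pip. Next is the third click.

{"api": "arm_command", "payload": {"moves": [[[0, 0.076, -0.03, 0, 0, 0, -0.97], [0, 0.076, -0.03, 0, 0, 0, -0.97], [0, 0.076, -0.03, 0, 0, 0, -0.97], [0, 0.076, -0.03, 0, 0, 0, -0.97], [0, 0.076, -0.03, 0.06, 0, 0, -0.97], [0, 0.076, -0.03, 0.06, 0, 0, -0.97], [0, 0.076, -0.03, 0.06, 0, 0, -0.97]]]}}

```text
t: 9.88
position: [630.7, 65.8, 38.2]
orientation: [-0.0, 0.794, 0.608, -0.0]
force: [0.3, -0.7, 0.1]
opening: 0.002
grip_force: 0.0
```

{"api": "arm_command", "payload": {"moves": [[[0, -0.009, 0.003, 0, 0, 0, 0], [0, -0.018, 0.004, 0, 0, 0, 0], [0, -0.025, 0.005, 0, 0, 0, 0], [0, -0.033, 0.005, 0, 0, 0, 0.07], [0, -0.041, 0.005, 0, 0, 0, 0.23], [0, -0.048, 0.003, 0, 0, 0, 0.4], [0, -0.055, 0.001, 0, 0, 0, 0.57], [0, -0.063, -0.001, 0, 0, 0, 0.73], [0, -0.072, -0.006, 0, 0, 0, 0.97], [0, -0.081, -0.011, 0, 0, 0, 0.97], [0, -0.081, -0.011, 0, 0, 0, 0.97], [0, -0.081, -0.011, 0, 0, 0, 0.97]]]}}

```text
t: 11.38
position: [605.5, 5.6, 37.8]
orientation: [0.0, 0.921, 0.39, 0.0]
force: [0.6, -0.7, 0.2]
opening: 0.0
grip_force: 0.0
```

{"api": "arm_command", "payload": {"moves": [[[0, 0, 0, -0.06, 0, 0, 0], [0, 0, 0, -0.06, 0, 0, 0], [0, 0, 0, -0.06, 0, 0, 0]]]}}

```text
t: 11.75
position: [605.3, 5.8, 85.6]
orientation: [0.0, 0.921, 0.39, 0.0]
force: [-0.3, 0.4, 0.2]
opening: 0.003
grip_force: 0.0
```

```bash
python3 - <<'E'
from h import *
C=np.array([561.3,59.8]);f=lambda a,r,z:np.array([C[0]+r*np.cos(np.radians(a)),C[1]+r*np.sin(np.radians(a)),z])
s,p,R=pose();print(s["t"],p,s["force"]);print(goto(f(5,70,86),-15),goto(f(5,70,38),-15))
a=capture("scene")[150:280,210:385];b=capture("side")[180:320,205:385]
o=np.hstack([cv2.resize(x,(400,300),interpolation=cv2.INTER_CUBIC) for x in(a,b)]);cv2.imwrite("pics/c3.png",o)
E
```

```text
11.75 [605.32213946   5.84399915  85.59535394] [-0.29622973  0.42848418  0.19927644]
(array([ 0.0763, -0.0292, -0.0005]), np.float64(-0.97)) (array([ 0.0763, -0.0292,  0.0595]), np.float64(-0.97))
```

View pics/c3.png

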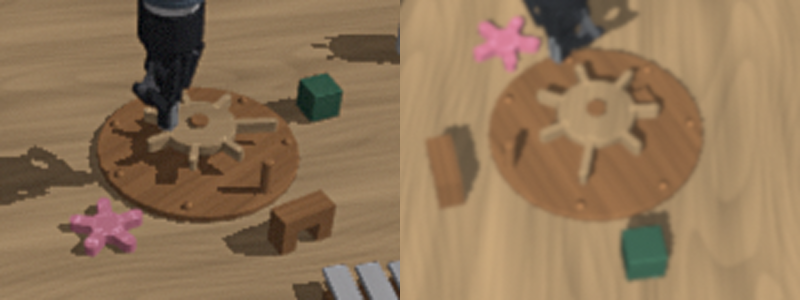

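The third click is done: in the side view the long tooth ends at (583,178), one pip short of the post. One more click, then I'll raise the hand well clear.

{"api": "arm_command", "payload": {"moves": [[[0, 0.076, -0.03, 0, 0, 0, -0.97], [0, 0.076, -0.03, 0, 0, 0, -0.97], [0, 0.076, -0.03, 0, 0, 0, -0.97], [0, 0.076, -0.03, 0, 0, 0, -0.97], [0, 0.076, -0.03, 0.06, 0, 0, -0.97], [0, 0.076, -0.03, 0.06, 0, 0, -0.97], [0, 0.076, -0.03, 0.06, 0, 0, -0.97]]]}}

```text
t: 12.72
position: [630.6, 65.9, 38.2]
orientation: [-0.0, 0.794, 0.608, -0.0]
force: [0.7, -1.0, 0.3]
opening: 0.004
grip_force: 0.0
```

{"api": "arm_command", "payload": {"moves": [[[0, -0.009, 0.003, 0, 0, 0, 0], [0, -0.018, 0.004, 0, 0, 0, 0], [0, -0.025, 0.005, 0, 0, 0, 0], [0, -0.033, 0.005, 0, 0, 0, 0.07], [0, -0.041, 0.005, 0, 0, 0, 0.23], [0, -0.048, 0.003, 0, 0, 0, 0.4], [0, -0.055, 0.001, 0, 0, 0, 0.57], [0, -0.063, -0.001, 0, 0, 0, 0.73], [0, -0.072, -0.006, 0, 0, 0, 0.97], [0, -0.081, -0.011, 0, 0, 0, 0.97], [0, -0.081, -0.011, 0, 0, 0, 0.97], [0, -0.081, -0.011, 0, 0, 0, 0.97]]]}}

```text
t: 14.22
position: [605.3, 5.7, 37.8]
orientation: [0.0, 0.921, 0.39, 0.0]
force: [-0.3, 0.6, 0.8]
opening: -0.001
grip_force: 0.0
```

{"api": "arm_command", "payload": {"moves": [[[0, 0, 0, -0.06, 0, 0, 0], [0, 0, 0, -0.2, 0, 0, 0], [0, 0, 0, -0.2, 0, 0, 0], [0, 0, 0, -0.2, 0, 0, 0], [0, 0, 0, -0.2, 0, 0, 0], [0, 0, 0, -0.2, 0, 0, 0]]]}}

```text
t: 14.98
position: [604.1, 5.8, 196.0]
orientation: [-0.001, 0.921, 0.39, -0.001]
force: [0.1, -0.1, -0.5]
opening: 0.003
grip_force: 0.0
```

```bash
python3 - <<'E'
from h import *
s,p,R=pose();print(s["t"],p,s["force"])
a=capture("scene")[150:280,210:385];b=capture("side")[180:320,205:385]
o=np.hstack([cv2.resize(x,(400,300),interpolation=cv2.INTER_CUBIC) for x in(a,b)]);cv2.imwrite("pics/c4.png",o)
E
```

```text
14.975 [604.12886804   5.80102439 196.02120033] [ 0.09032264 -0.06440409 -0.50147951]
```

View pics/c4.png

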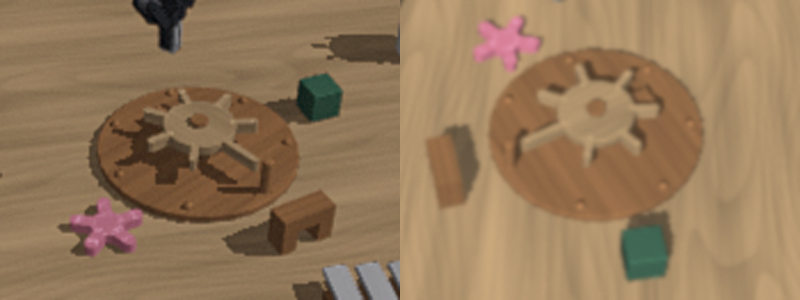

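The long tooth now points at the post in both views: scene (258,165) and side (523,145). The hand is high and clear, and the star, cube and arch haven't moved.

```bash
python3 -c "
from cell import ctrl
print(ctrl.hand_in())"
```

```text
the job is handed in; nothing more can be done
None
```

I advanced the week wheel four clicks clockwise, one at a time; the long tooth now points at the post, the hand is clear, and the job is handed in (no verdict was returned).

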